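Sound a post socket of the cup stand and fit the post cut for it

ROBOT

A 7-joint arm with a two-finger parallel gripper is mounted at the origin on the work surface. World frame = base frame: x ahead of the robot, y to its left, z up, the work surface at z = 0. Lengths are in m, angles in rad, forces in N, time in s.
With the tool pointing down it reaches from about 0.35 to 0.9 m from the base axis. Payload 7.2 kg.
Tool frame: the origin (TCP) lies at the very end of the fingers, on their centre line; the grasp point (between the pads) lies 19 mm behind it (ctrl.hold_point_z is the z of the grasp point in the tool frame, in m); z points along the fingers, y is the line along which they close (so a half turn about z gives the same grasp; the last joint's range is limited). The gripper opens to 88 mm and grips with 3 to 60 N. Pads are 20 mm wide; open, the fingers measure 115 mm over their backs; the gripper's body (75 mm by 178 mm) begins 61 mm behind the grasp point.
Start: joints at [-1.308, 0.411, -0.013, 1.596, 0.006, 1.134, -0.082], TCP at [0.203, 0.591, 0.19] pointing down, gripper open.
Joint ranges: [-2.95, 2.95], [-0.29, 1.99], [-1.47, 1.44], [0.14, 2.54], [-1.03, 4.17], [0.13, 1.85], [-2.86, 2.86]. Speed limits (rad/s): [2.39, 2.39, 3.01, 3.01, 3.14, 3.14, 3.14].

INTERFACE

Orientations are given as [roll, pitch, yaw] about the fixed x, y, z axes, in that order (R = Rz(yaw) Ry(pitch) Rx(roll)).
In Python, from bench import ctrl gives the robot as it stands. The module is installed in compiled form; this text tells all that it offers.
- The arm moves only by the tool play_rows, never from a script. Its argument "rows" is a list of rows, each a list of 3 entries, a list of its own where there are three numbers: the gripper command: -1 is shut, 1 is fully open, values between are in proportion, then the shift along the tool's x, y, z in cm, then the turn about the tool's z in rad. In form: [[grip, [dx, dy, dz], yaw], ...]. A call has exactly 8 rows; each row shifts and turns the commanded pose from where the row before left it, along the tool's axes as they then stand; what a row does not reach is not made up. A row lasts 1/12 s, in which the tool goes at most 41.7 mm and 7.16 degrees, less where a joint would pass 70% of its speed; a pose out of reach is approached as far as the arm can. A call with a gripper value outside its range is refused whole. The fingers move at their own pace and stop on an object; "squeeze" is the grip in N (left out, the last holds). Time passes only in rows, so rows that do not move let the fingers close, or fill a call up. It gives the time, the measured TCP pose, the force, the opening and the grip force at its end, in the units of the state.
- ctrl.read_state(): the state, without advancing time (a new reading comes with each control period).
- ctrl.capture(name): name is "side" or "top"; returns (picture, depth): 400x640x3 uint8, blue, green, red; 400x640 float32, m along the optical axis (not along the pixel's ray), 0 where there is no reading.
- ctrl.camera_info(name): a dict with "camera_matrix" (3x3 intrinsics, pixels), "k1" (the pictures are not rectified: a ray, as slopes to the right and down, at radius r is drawn at 1 + k1 r^2 times it, then the intrinsics apply), "camera_from_world" (4x4, takes a point from world to camera coordinates). Camera axes: x right, y down, z forward; pixel columns grow to the right and rows downward; lengths in m; the calibration is good to about 2 mm. A picture is of the moment at which its call begins. camera_info takes no time and is no camera call.
- ctrl.hand_in(): hands the job in; it is judged then, once.
Trained networks look in the newest picture that a camera, given by its name, has taken for a name from the list of things; names that differ only in an ending like _2 or _b are one class to them, and where a whole thing is asked for, a point or a joint stands for the part that bears it (a point fixed in the world has none). Each returns a list of dicts, best first, with "conf" (0 to 1); they miss things now and then, are a little off and sometimes report something else, mostly with a low value. They report only what shows in the picture. A call takes as long as a camera call. They do not tell look-alikes from the thing itself.
- ctrl.boxes_of(label, camera): "bbox" ([left, top, right, bottom] in pixels, round what is visible of it).
- ctrl.place_of(label, camera): "uv" ([column, row] in pixels: a listed point, or the origin of a listed thing).
The state is a dict: "t": time; "qpos": joint angles; "dq": joint speeds; "joint_torque": joint torques, N m; "tcp_pos": TCP position; "tcp_rot": TCP orientation; "wrist_force": force on the tool from outside, world axes, zero at the start; "moment": the same for the moment, N m; "grip_width": opening from 0.0 (shut) to 1.0 (fully open); "gripper_force": force on a finger pad.
Only numpy, scipy, OpenCV 4.12 (cv2) and the standard library are available. Lean on these libraries where they do the work, as an engineer would, in place of code of your own. Each camera call takes 0.05 s, during which the arm holds its last target. There are 200 camera calls.

TASK

The upper tray of the acrylic cup stand is off because one of its four posts is missing, and each of the three loose posts in the bamboo caddy was cut for a socket of a different depth. Before you move any post, feel gently with the bamboo stirring rod for the bottom of the empty socket to learn how deep it is, then stand the rod back in its hole in the caddy. Lower, without dropping or forcing it, the one post that will stand level with the other three down to the bottom of the socket, let go of it, and leave the other two posts in the caddy and everything else as it is.

Things in the scene. Friction and masses are not known exactly. Their poses are not given: they have to be found in the camera images.
- socket (a point): Centre of the open mouth of the EMPTY post socket of the cup stand, 66 mm above the deck, z up: a square aluminium block 36 x 36 mm with a round blind bore 21.6 mm in diameter. Its depth cannot be seen: the flat bottom lies 28, 42 or 56 mm below the mouth. x and y are parallel to the stand's.
- stand: Cup stand without its upper tray; does not move. Clear acrylic lower tray 240 mm (x) by 340 mm (y), rim 24 mm high; origin at the centre of its underside, z up. Square sockets 66 mm high at x = +-85, y = +-135 mm; the one at -85, -135 is empty, the other three hold fixed posts 20 mm in diameter that stand 90 mm out (tops 156 mm above the deck).
- caddy: Fixed bamboo block, 70 mm (x) by 250 mm (y), 40 mm high; origin at the centre of its underside, z up. In its top, on x = 0, four blind holes 30 mm deep: the rod's (17 mm in diameter) at y = +95 mm and post holes (23 mm in diameter) at y = +30, -30 and -90 mm. Which post stands in which hole varies.
- rod_hole (a point): Centre of the mouth of the rod's hole in the top of the caddy (17 mm in diameter, 30 mm deep, floor 10 mm above the deck).
- rod_mid (a point): Half-way up the bamboo stirring rod: round, 12 mm in diameter, 160 mm long, 22 g, standing loose in its caddy hole, nose down. z runs up the rod; nose 80 mm below this point, top 80 mm above. Best gripped 95 to 120 mm above the nose, so that the nose reaches the bottom of the bore and the top stays clear of the palm.
- rod_nose (a point): Lowest point of the stirring rod's rounded nose (a ball 10 mm in diameter); z runs up the rod.
- tumbler1: Glass tumbler, 72 mm across the rim, 105 mm tall, standing on the stand's lower tray; origin at the centre of its underside. To be left alone.
- tumbler2: A second glass tumbler of the same size on the tray. To be left alone.
- ice_pail: White ceramic ice pail with its lid on, 134 mm across the lid, 184 mm tall to the top of the knob, 1.4 kg; origin at the centre of its underside. To be left alone.
- opener: Chrome bottle opener lying flat, about 125 x 34 x 6 mm; origin under its middle. To be left alone.
- post_short_mid (a point): Half-way up the short post: round aluminium, 20 mm in diameter, 118 mm long, 100 g, black rubber cap (top 6 mm), foot tapered to 14 mm over its last 5 mm. Stands loose in a post hole of the caddy, foot down. z runs up the post; foot 59 mm below, top 59 mm above. Cut for a bore 28 mm deep, so that 90 mm stand out. Grip it in its top 60 mm.
- post_mid_mid (a point): Half-way up the middle post: round aluminium, 20 mm in diameter, 132 mm long, 100 g, black rubber cap (top 6 mm), foot tapered to 14 mm over its last 5 mm. Stands loose in a post hole of the caddy, foot down. z runs up the post; foot 66 mm below, top 66 mm above. Cut for a bore 42 mm deep, so that 90 mm stand out. Grip it in its top 60 mm.
- post_long_mid (a point): Half-way up the long post: round aluminium, 20 mm in diameter, 146 mm long, 100 g, black rubber cap (top 6 mm), foot tapered to 14 mm over its last 5 mm. Stands loose in a post hole of the caddy, foot down. z runs up the post; foot 73 mm below, top 73 mm above. Cut for a bore 56 mm deep, so that 90 mm stand out. Grip it in its top 60 mm.
Mind the look-alikes: they are no part of the job. Leave any yellow look-alike of the part that bears post_mid_mid alone.

How it is judged:
By the outcome, as a careful person would: the job done as asked, in the order asked, and still so for the second after the job is handed in, with the robot touching nothing.
It also fails if it takes over 72 s, if anything falls off the work surface, if the arm or the gripper's body presses on something with over 40 N, if the wrist force passes 120 N, or if a joint passes its speed limit or range.

## Working session

There is one attempt and no reset: what is moved stays moved. The work goes in short steps, Python scripts to look and compute and a tool call to move; the robot and the scene stay as the last step left them, time stands still between calls to the robot, and variables do not carry over. Pictures are saved under pics/ and viewed, at most 10 in all, crops included, and the job is handed in when it is done.

Besides the shell and the picture viewer there is one more tool, called after "Call:" by a JSON object that holds its "fn" and its "kwargs". play_rows: Moves the arm, as the interface text tells. Its arguments: {"type":"object","properties":{"rows":{"type":"array"},"squeeze":{"type":"number"}},"required":["rows"]}

```bash
mkdir -p pics; cat > h.py <<'E'
import numpy as np, cv2
from bench import ctrl
def unproj(cam,uv,z=None,depth=None):
    """world point of pixel on plane z or at given depth"""
    i=ctrl.camera_info(cam);K=np.array(i["camera_matrix"],float)
    T=np.linalg.inv(np.array(i["camera_from_world"],float))
    d=(np.array([(uv[0]-K[0,2])/K[0,0],(uv[1]-K[1,2])/K[1,1]]))
    s=d.copy()
    for _ in range(20): s=d/(1+i["k1"]*(s@s))
    r=T[:3,:3]@np.array([s[0],s[1],1]);o=T[:3,3]
    return o+r*(depth if z is None else (z-o[2])/r[2])
def proj(cam,p):
    i=ctrl.camera_info(cam);K=np.array(i["camera_matrix"],float)
    c=np.array(i["camera_from_world"],float)@np.array([*p,1]);s=c[:2]/c[2]
    s=s*(1+i["k1"]*(s@s));return K[:2,:2]@s+K[:2,2]
E
python3 - <<'E'
from h import *
np.set_printoptions(precision=4,suppress=True)
s=ctrl.read_state();print(s)
for c in("top","side"):
    im,d=ctrl.capture(c);cv2.imwrite(f"pics/{c}0.png",im);np.save(f"{c}_d.npy",d)
    i=ctrl.camera_info(c);print(c,np.linalg.inv(np.array(i["camera_from_world"]))[:3,3],i["camera_matrix"],i["k1"])
    for l in["socket","rod_hole","rod_mid","rod_nose","post_short_mid","post_mid_mid","post_long_mid","stand","caddy","tumbler1","ice_pail","opener"]:
        print(l,[(np.round(r["uv"],1),round(r["conf"],2)) for r in ctrl.place_of(l,c)[:3]])
E
```

```text
{'t': 0.0, 'qpos': array([-1.3082,  0.4119, -0.0127,  1.597 ,  0.0056,  1.1343, -0.0822]), 'dq': array([-0.0008, -0.0007, -0.0006,  0.0009, -0.0006, -0.001 , -0.0003]), 'joint_torque': array([  0.    , -58.7945,   0.6418, -29.1073,  -0.0537,   0.0184,
         0.0002]), 'tcp_pos': array([0.2028, 0.5906, 0.1887]), 'tcp_rot': array([-3.14  ,  0.0001,  2.8109]), 'wrist_force': array([0.0036, 0.6067, 0.5477]), 'moment': array([0.0159, 0.036 , 0.0184]), 'gripper_force': 0.0, 'grip_width': 1.0015823284515593}
top [ 0.32   -0.0155  1.1965] [[388.875    0.     320.8149]
 [  0.     388.875  204.7322]
 [  0.       0.       1.    ]] -0.0867908477482521
socket [(array([278.2, 214.3]), 0.64)]
rod_hole [(array([366.1, 220.2]), 0.73)]
rod_mid [(array([366.4, 166.1]), 0.45), (array([371.4, 216.1]), 0.43)]
rod_nose [(array([366.3, 221.3]), 0.41)]
post_short_mid [(array([410.8, 236.1]), 0.57)]
post_mid_mid [(array([435.2, 183.4]), 0.74), (array([389.4, 226.9]), 0.63), (array([404.1, 271. ]), 0.55)]
post_long_mid [(array([434.8, 237.7]), 0.43)]
stand [(array([238.9, 199.2]), 0.75)]
caddy [(array([396.4
[... 383 characters left out ...]
ray([303. , 134.9]), 0.68)]
rod_hole [(array([342.5, 175.8]), 0.69)]
rod_mid [(array([343.2, 159.1]), 0.5)]
rod_nose [(array([340.2, 181.9]), 0.75), (array([255.4, 336.3]), 0.18)]
post_short_mid [(array([359.2, 146.8]), 0.77)]
post_mid_mid [(array([397.6, 148.5]), 0.74), (array([397.9, 134.5]), 0.67), (array([326.8, 242.2]), 0.64)]
post_long_mid [(array([371.1, 127.4]), 0.77)]
stand [(array([284.3, 304.5]), 0.97), (array([368.2, 127.1]), 0.58), (array([358.5, 143.5]), 0.35)]
caddy [(array([353.2, 166.4]), 0.72)]
tumbler1 [(array([264.3, 300.2]), 0.67), (array([258.2, 337.9]), 0.61), (array([369.2, 129.3]), 0.23)]
ice_pail [(array([277.2, 178.2]), 0.59)]
opener [(array([304.2, 134.3]), 0.59)]
```

```bash
python3 - <<'E'
from h import *
t=cv2.imread("pics/top0.png")[110:320,160:460]
cv2.imwrite("pics/topc.png",cv2.resize(t,(780,546),interpolation=cv2.INTER_CUBIC))
s=cv2.imread("pics/side0.png")[60:360,180:480]
cv2.imwrite("pics/sidec.png",cv2.resize(s,(600,600),interpolation=cv2.INTER_CUBIC))
E
```

```text
(no output)
```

View pics/topc.png

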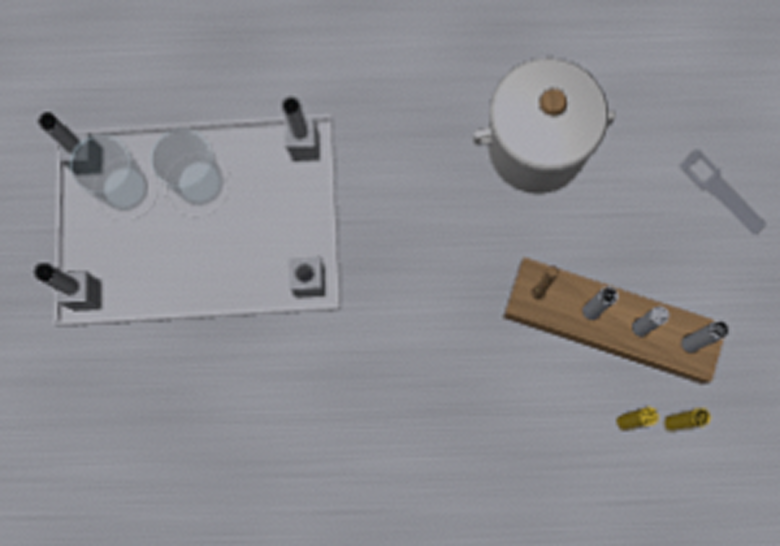

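View pics/sidec.png

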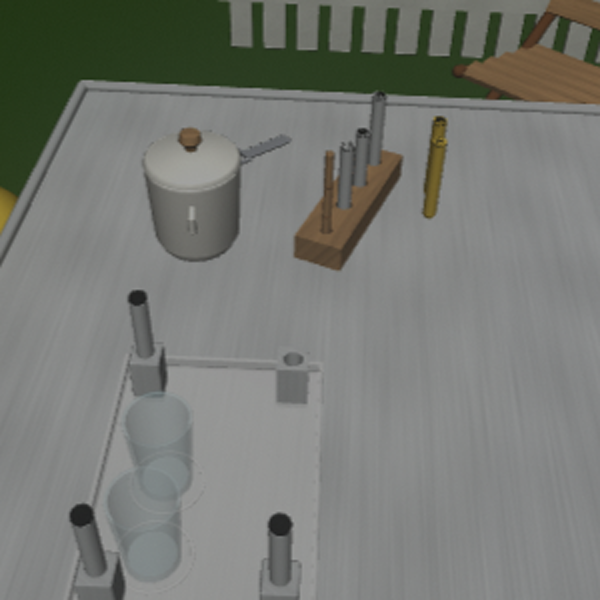

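The top view shows the stand at left with its empty socket at crop (306,273), full image (278,215). The caddy at right has the rod at (540,290) and grey posts at (597,305), (648,322) and (705,338). The two yellow look-alikes at (637,418) and (687,418) stand off the caddy and are not to be touched. Next I fit the poses.

```bash
python3 - <<'E'
from h import *
np.set_printoptions(precision=4,suppress=True)
f=lambda x,y:(160+x/2.6-.3,110+y/2.6-.3)
g=lambda x,y:(180+x/2-.25,60+y/2-.25)
print("socket top",unproj("top",(278.2,214.3),.066),"mine",unproj("top",f(306,273),.066),"side",unproj("side",(327.2,240.5),.066))
print("rodhole",unproj("top",(366.1,220.2),.04),unproj("side",(342.5,175.8),.04))
for n,p in dict(c_tl=(525,258),c_bl=(503,317),c_br=(710,382),).items(): print(n,unproj("top",f(*p),.04))
for n,p in dict(rod=(540,296),p1=(592,315),p2=(640,332),p3=(690,348)).items(): print(n,unproj("top",f(*p),.04))
for n,p in dict(rodt=(552,268),p1=(609,294),p2=(658,314),p3=(721,328)).items():
  for h in(.128,.142,.156,.170): print(n,h,unproj("top",f(*p),h)[:2],end=" ")
  print()
for n,p in dict(rodt=(329,153),p1=(347,146),p2=(362,131),p3=(379,96)).items():
  for h in(.128,.142,.156,.170): print("s",n,h,unproj("side",g(*p),h)[:2],end=" ")
  print()
d=np.load("top_d.npy");
for n,p in dict(rodt=(552,268),p1=(609,294),p2=(658,314),p3=(721,328)).items():
  u,v=map(int,np.round(f(*p))); print(n,[unproj("top",(u+a,v+b),depth=d[v+b,u+a])[2].round(3) for a in(-1,0,1) for b in(-1,0,1)])
for n,p in dict(post_tr=(291,104),post_bl=(44,271),post_tl=(47,120)).items(): print(n,unproj("top",f(*p),.156))
for l in("tumbler1",'ice_pail','opener'):
  print(l,[(np.round(r["bbox"]),r["conf"]) for r in ctrl.boxes_of(l,"top")[:2]])
E
```

```text
socket top [0.5455 0.1041 0.066 ] mine [0.5444 0.1065 0.066 ] side [0.545  0.1114 0.066 ]
rodhole [ 0.5249 -0.1587  0.04  ] [ 0.522  -0.1568  0.04  ]
c_tl [ 0.5601 -0.147   0.04  ]
c_bl [ 0.4913 -0.118   0.04  ]
c_br [ 0.4086 -0.3527  0.04  ]
rod [ 0.5146 -0.1621  0.04  ]
p1 [ 0.4905 -0.2213  0.04  ]
p2 [ 0.4689 -0.2758  0.04  ]
p3 [ 0.4485 -0.3327  0.04  ]
rodt 0.128 [ 0.53   -0.1656] rodt 0.142 [ 0.5272 -0.1636] rodt 0.156 [ 0.5245 -0.1617] rodt 0.17 [ 0.5217 -0.1597] 
p1 0.128 [ 0.4997 -0.2255] p1 0.142 [ 0.4973 -0.2227] p1 0.156 [ 0.495 -0.22 ] p1 0.17 [ 0.4926 -0.2172] 
p2 0.128 [ 0.4764 -0.2769] p2 0.142 [ 0.4743 -0.2735] p2 0.156 [ 0.4723 -0.27  ] p2 0.17 [ 0.4702 -0.2666] 
p3 0.128 [ 0.459 -0.344] p3 0.142 [ 0.4572 -0.3397] p3 0.156 [ 0.4554 -0.3354] p3 0.17 [ 0.4536 -0.3311] 
s rodt 0.128 [ 0.5235 -0.2206] s rodt 0.142 [ 0.5231 -0.1999] s rodt 0.156 [ 0.5227 -0.1791] s rodt 0.17 [ 0.5224 -0.1583] 
s p1 0.128 [ 0.4994 -0.2401] s p1 0.142 [ 0.4995 -0.2189] s p1 0.156 [ 0.4996 -0.1978] s p1 0.17 [ 0.4997 -0.1766] 
s p2 0.128 [ 0.4793 -0.2802] s p2 0.142 [ 0.4798 -0.2582] s p2 0
[... 450 characters left out ...]
4(0.141), np.float64(0.142), np.float64(0.144), np.float64(0.143)]
p2 [np.float64(0.127), np.float64(0.125), np.float64(0.128), np.float64(0.128), np.float64(0.129), np.float64(0.125), np.float64(0.127), np.float64(0.131), np.float64(0.128)]
p3 [np.float64(0.154), np.float64(0.157), np.float64(0.155), np.float64(0.153), np.float64(0.158), np.float64(0.157), np.float64(0.15), np.float64(0.158), np.float64(0.156)]
post_tr [0.715  0.1125 0.156 ]
post_bl [0.5364 0.3761 0.156 ]
post_tl [0.7058 0.3822 0.156 ]
tumbler1 [(array([186., 160., 218., 194.]), 0.85), (array([218., 162., 246., 188.]), 0.73)]
ice_pail [(array([344., 136., 397., 185.]), 0.81)]
opener [(array([425., 172., 450., 199.]), 0.65)]
```

Depth puts the tops at 142, 128 and 156 mm going away from the rod. So the holes hold mid (.4975,-.2225), short (.4765,-.277) and long (.456,-.3355). The socket is near (.545,.107), which fits the stand's parallelogram. The rod top is at (.522,-.160). I'll rise and turn to a yaw that keeps the body clear of the pail.

Call:
{"fn": "play_rows", "kwargs": {"rows": [[1, [0, 0, -0.5], 0.12], [1, [0, 0, -0.5], 0.12], [1, [0, 0, -0.5], 0.12], [1, [0, 0, -0.5], 0.12], [1, [0, 0, -0.5], 0.12], [1, [0, 0, -0.5], 0.12], [1, [0, 0, -0.5], 0.12], [1, [0, 0, -0.5], 0.12]]}}

```text
t: 2.12
tcp_pos: [0.2029, 0.5911, 0.2298]
tcp_rot: [-3.142, -0.0, 1.845]
wrist_force: [0.6, -0.8, -0.8]
grip_width: 1.0
gripper_force: 0.0
```

Call:
{"fn": "play_rows", "kwargs": {"rows": [[1, [0, 0, -0.5], 0.12], [1, [0, 0, -0.5], 0.12], [1, [0, 0, -0.5], 0.12], [1, [0, 0, -0.5], 0.12], [1, [0, 0, -0.5], 0.12], [1, [0, 0, -0.5], 0.12], [1, [0, 0, -0.5], 0.12], [1, [0, 0, -0.5], 0.106]]}}

```text
t: 2.78
tcp_pos: [0.2029, 0.5911, 0.2698]
tcp_rot: [-3.141, -0.0, 0.899]
wrist_force: [0.2, 0.0, -0.3]
grip_width: 1.001
gripper_force: 0.0
```

```bash
cat >> h.py <<'E'
def to(p):
    """remaining shift in tool axes (cm) to world TCP p"""
    from scipy.spatial.transform import Rotation as R
    s=ctrl.read_state();M=R.from_euler("xyz",s["tcp_rot"])
    print("tcp",np.round(s["tcp_pos"],4),"rot",np.round(s["tcp_rot"],3),"t",round(s["t"],2),"F",np.round(s["wrist_force"],2),"w",round(s["grip_width"],3),"g",round(s["gripper_force"],1),"-> cm",np.round(M.inv().apply(np.array(p)-s["tcp_pos"])*100,2))
E
python3 - <<'E'
from h import *
to((.522,-.16,.25))
f=lambda x,y:(160+x/2.6-.3,110+y/2.6-.3)
print(unproj("top",f(547,110),.155),unproj("top",f(552,100),.184),unproj("top",f(606,120),.155))
print(ctrl.read_state()["qpos"])
E
```

```text
tcp [0.2029 0.5911 0.2698] rot [-3.141 -0.     0.899] t 2.78 F [ 0.17  0.   -0.32] w 1.001 g 0.0 -> cm [-38.92  71.73   1.97]
[ 0.70039182 -0.16663306  0.155     ] [ 0.70092401 -0.16842728  0.184     ] [ 0.68725698 -0.23050363  0.155     ]
[-1.58300223  0.36626654  0.36951167  1.50409337 -0.13486246  1.29632134
 -1.87123373]
```

Call:
{"fn": "play_rows", "kwargs": {"rows": [[1, [-1.62, 2.99, 0], 0], [1, [-1.62, 2.99, 0], 0], [1, [-1.62, 2.99, 0], 0], [1, [-1.62, 2.99, 0], 0], [1, [-1.62, 2.99, 0], 0], [1, [-1.62, 2.99, 0], 0], [1, [-1.62, 2.99, 0], 0], [1, [-1.62, 2.99, 0], 0]]}}

```text
t: 3.45
tcp_pos: [0.3114, 0.3399, 0.2697]
tcp_rot: [-3.141, -0.001, 0.905]
wrist_force: [0.4, 0.5, 0.2]
grip_width: 1.004
gripper_force: 0.0
```

Call:
{"fn": "play_rows", "kwargs": {"rows": [[1, [-1.62, 2.99, 0], 0], [1, [-1.62, 2.99, 0], 0], [1, [-1.62, 2.99, 0], 0], [1, [-1.62, 2.99, 0], 0], [1, [-1.62, 2.99, 0], 0], [1, [-1.62, 2.99, 0], 0], [1, [-1.62, 2.99, 0], 0], [1, [-1.62, 2.99, 0], 0]]}}

```text
t: 4.12
tcp_pos: [0.4194, 0.09, 0.2699]
tcp_rot: [-3.141, -0.001, 0.905]
wrist_force: [0.8, 0.8, -0.3]
grip_width: 0.998
gripper_force: 0.0
```

Call:
{"fn": "play_rows", "kwargs": {"rows": [[1, [-1.62, 2.99, 0], 0], [1, [-1.62, 2.99, 0], 0], [1, [-1.62, 2.99, 0], 0], [1, [-1.62, 2.99, 0], 0], [1, [-1.62, 2.99, 0], 0], [1, [-1.62, 2.99, 0], 0], [1, [-1.62, 2.99, 0], 0], [1, [0, 0, 0], 0]]}}

```text
t: 4.78
tcp_pos: [0.5141, -0.1339, 0.2697]
tcp_rot: [3.138, 0.003, 0.897]
wrist_force: [-0.9, -0.4, 0.8]
grip_width: 0.998
gripper_force: 0.0
```

```bash
python3 - <<'E'
from h import *
im,d=ctrl.capture("side");cv2.imwrite("pics/side1.png",im)
to((.522,-.16,.101))
print(ctrl.read_state()["qpos"])
print([(r["uv"],r["conf"]) for r in ctrl.place_of("rod_mid","side")])
cv2.imwrite("pics/s1c.png",cv2.resize(im[60:260,240:440],(600,600),interpolation=cv2.INTER_CUBIC))
E
```

```text
tcp [ 0.5135 -0.1311  0.2694] rot [3.14e+00 2.00e-03 8.98e-01] t 4.83 F [-0.15  0.4  -0.  ] w 1.001 g 0.0 -> cm [-1.69  2.45 16.85]
[-0.67101421  0.26651115  1.03459482  1.75878402 -0.23774365  1.25221413
 -0.24971905]
[([339.0, 160.2], 0.64), ([275.2, 178.8], 0.59)]
```

View pics/s1c.png

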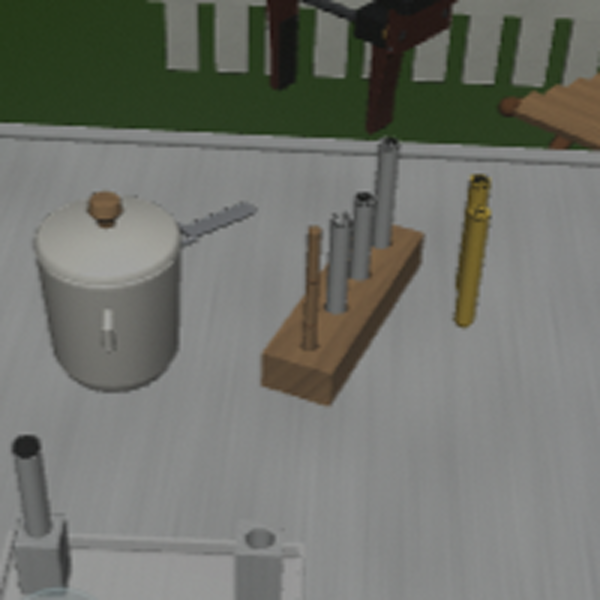

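The side view shows the rod upright, crop (310,348) to (315,230), with the three grey posts behind it and the gripper above. I'll descend around the rod.

Call:
{"fn": "play_rows", "kwargs": {"rows": [[1, [-0.8, 1.2, 0], 0], [1, [-0.85, 1.2, 0], 0], [1, [0, 0, 2], 0], [1, [0, 0, 2.5], 0], [1, [0, 0, 2.5], 0], [1, [0, 0, 2.5], 0], [1, [0, 0, 2.5], 0], [1, [0, 0, 0], 0]]}}

```text
t: 5.55
tcp_pos: [0.5198, -0.151, 0.1459]
tcp_rot: [-3.136, 0.002, 0.908]
wrist_force: [-0.6, 0.5, 0.2]
grip_width: 0.996
gripper_force: 0.0
```

```bash
python3 - <<'E'
from h import *
to((.522,-.159,.101))
print(ctrl.read_state()["qpos"])
E
```

```text
tcp [ 0.5198 -0.151   0.1459] rot [-3.136e+00  2.000e-03  9.080e-01] t 5.55 F [-0.64  0.48  0.22] w 0.996 g 0.0 -> cm [-0.49  0.69  4.49]
[-0.50597477  0.43476547  0.93315525  1.88919694 -0.40618609  1.02767287
 -0.06195736]
```

Call:
{"fn": "play_rows", "kwargs": {"rows": [[1, [-0.4, 0.6, 0], 0], [1, [0, 0, 1.5], 0], [1, [0, 0, 1.5], 0], [1, [0, 0, 1.5], 0], [1, [0, 0, 0], 0], [1, [0, 0, 0], 0], [1, [0, 0, 0], 0], [1, [0, 0, 0], 0]]}}

```text
t: 6.22
tcp_pos: [0.5255, -0.1616, 0.1061]
tcp_rot: [3.14, -0.001, 0.905]
wrist_force: [0.2, -0.5, -0.2]
grip_width: 1.005
gripper_force: 0.0
```

```bash
python3 - <<'E'
from h import *
to((.522,-.159,.101))
E
```

```text
tcp [ 0.5255 -0.1616  0.1061] rot [ 3.14e+00 -1.00e-03  9.05e-01] t 6.22 F [ 0.16 -0.52 -0.16] w 1.005 g 0.0 -> cm [-0.01 -0.44  0.51]
```

Call:
{"fn": "play_rows", "kwargs": {"rows": [[1, [0, -0.44, 0.5], 0], [1, [0, 0, 0], 0], [1, [0, 0, 0], 0], [-1, [0, 0, 0], 0], [-1, [0, 0, 0], 0], [-1, [0, 0, 0], 0], [-1, [0, 0, 0], 0], [-1, [0, 0, 0], 0]], "squeeze": 10}}

```text
t: 6.88
tcp_pos: [0.521, -0.1588, 0.0995]
tcp_rot: [3.142, 0.0, 0.905]
wrist_force: [-0.0, 0.3, -0.1]
grip_width: 0.659
gripper_force: 0.0
```

Call:
{"fn": "play_rows", "kwargs": {"rows": [[-1, [0, 0, 0], 0], [-1, [0, 0, 0], 0], [-1, [0, 0, 0], 0], [-1, [0, 0, 0], 0], [-1, [0, 0, 0], 0], [-1, [0, 0, 0], 0], [-1, [0, 0, 0], 0], [-1, [0, 0, 0], 0]]}}

```text
t: 7.55
tcp_pos: [0.5211, -0.1588, 0.0995]
tcp_rot: [3.141, -0.0, 0.905]
wrist_force: [0.3, -0.2, 0.1]
grip_width: 0.136
gripper_force: 10.0
```

```bash
python3 - <<'E'
from h import *
to((.522,-.159,.101))
for c in("top","side"):
    im,d=ctrl.capture(c);cv2.imwrite(f"pics/{c}2.png",im)
for c in("top","side"):
  print([(r["uv"],r["conf"]) for l in("rod_mid","rod_nose") for r in ctrl.place_of(l,c)])
E
```

```text
tcp [ 0.5211 -0.1588  0.0995] rot [ 3.141 -0.     0.905] t 7.55 F [ 0.3  -0.2   0.11] w 0.136 g 10.0 -> cm [ 0.04  0.09 -0.15]
[([240.2, 198.8], 0.37), ([365.4, 167.2], 0.36), ([237.4, 182.7], 0.33), ([388.6, 229.5], 0.27)]
[([341.5, 159.3], 0.47), ([303.1, 137.2], 0.73), ([287.6, 303.3], 0.44), ([341.3, 182.4], 0.4)]
```

Width is 12 mm, so the rod is held. I'll lift it and carry it to the socket.

Call:
{"fn": "play_rows", "kwargs": {"rows": [[-1, [0, 0, -1], 0], [-1, [0, 0, -1.5], 0], [-1, [0, 0, -1.5], 0], [-1, [0, 0, -1.5], 0], [-1, [0, 0, -1.5], 0], [-1, [0, 0, -1.5], 0], [-1, [0, 0, -1.5], 0], [-1, [0, 0, 0], 0]]}}

```text
t: 8.52
tcp_pos: [0.5222, -0.1595, 0.2026]
tcp_rot: [3.138, -0.002, 0.904]
wrist_force: [-0.6, 0.2, 0.4]
grip_width: 0.136
gripper_force: 10.0
```

Call:
{"fn": "play_rows", "kwargs": {"rows": [[-1, [2.5, -1.6, 0], 0], [-1, [3, -1.95, 0], 0], [-1, [3, -1.95, 0], 0], [-1, [3, -1.95, 0], 0], [-1, [3, -1.95, 0], 0], [-1, [3, -1.95, 0], 0], [-1, [3, -1.95, 0], 0], [-1, [1.9, -1.25, 0], 0]]}}

```text
t: 9.18
tcp_pos: [0.5444, 0.1118, 0.199]
tcp_rot: [-3.14, -0.0, 0.908]
wrist_force: [-1.0, 0.1, 0.4]
grip_width: 0.135
gripper_force: 10.0
```

Call:
{"fn": "play_rows", "kwargs": {"rows": [[-1, [0, 0, 0], 0], [-1, [0, 0, 0], 0], [-1, [0, 0, 0], 0], [-1, [0, 0, 0], 0], [-1, [0, 0, 0], 0], [-1, [0, 0, 0], 0], [-1, [0, 0, 0], 0], [-1, [0, 0, 0], 0]]}}

```text
t: 9.85
tcp_pos: [0.545, 0.1068, 0.1996]
tcp_rot: [-3.142, -0.0, 0.904]
wrist_force: [-0.8, 0.2, -0.6]
grip_width: 0.132
gripper_force: 10.0
```

```bash
python3 - <<'E'
from h import *
to((.545,.107,.169))
out=[]
for c,(u0,v0) in(("top",(240,180)),("side",(290,180))):
    im,d=ctrl.capture(c);cv2.imwrite(f"pics/{c}3.png",im);np.save(f"{c}_d3.npy",d)
    out.append(cv2.resize(im[v0:v0+100,u0:u0+65],(390,600),interpolation=cv2.INTER_CUBIC))
    print(c,[(r["uv"],r["conf"]) for l in("rod_nose","socket") for r in ctrl.place_of(l,c)])
cv2.imwrite("pics/m3.png",np.hstack(out))
print(proj("top",(.545,.107,.066)),proj("side",(.545,.107,.066)),ctrl.read_state()["qpos"])
E
```

```text
tcp [0.545  0.1068 0.1996] rot [-3.142 -0.     0.904] t 9.85 F [-0.77  0.24 -0.55] w 0.132 g 10.0 -> cm [ 0.01 -0.01  3.06]
top [([278.9, 211.6], 0.59), ([210.2, 181.8], 0.53), ([434.4, 182.3], 0.33)]
side [([329.7, 224.8], 0.56), ([325.2, 241.8], 0.64)]
[277.2112521 214.5068646] [327.35558598 239.08755038] [-0.99856185  0.39077531  0.95483224  1.79856242 -0.35026994  1.13390602
 -0.59373566]
```

View pics/m3.png

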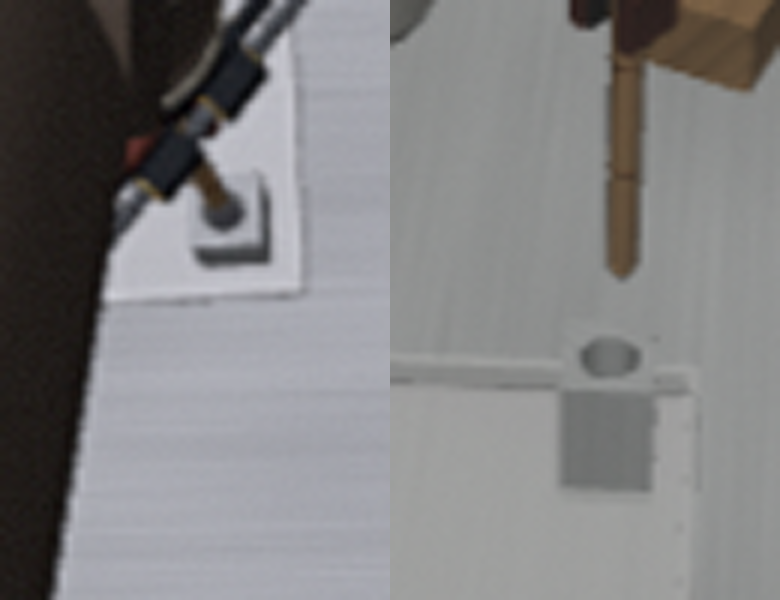

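The picture shows the rod nose at side (328.3,226) above the bore mouth, which is centred at about side (326.3,239.2) and top (277.6,214.6). I'll compute the offsets.

```bash
python3 - <<'E'
from h import *
np.set_printoptions(precision=4,suppress=True)
print("bore side",unproj("side",(326.3,239.2),.066),"top",unproj("top",(277.6,214.6),.066))
for h in (.105,.11,.115): print(h,"nose pred",proj("side",(.545,.1068,h)),"meas 328.3,226;", unproj("side",(328.2,226),h))
print("pred rod up",proj("side",(.545,.1068,.16)), "meas (328.6..329,~191)")
# bore centroid via threshold on top-surface: dark ellipse in side image
im=cv2.cvtColor(cv2.imread("pics/side3.png"),cv2.COLOR_BGR2GRAY);print(im[234:246,314:340])
im=cv2.cvtColor(cv2.imread("pics/top0.png"),cv2.COLOR_BGR2GRAY);print(im[205:224,268:290])
E
```

```text
bore side [0.5474 0.1076 0.066 ] top [0.5447 0.1058 0.066 ]
0.105 nose pred [327.5988 227.1574] meas 328.3,226; [0.5439 0.1031 0.105 ]
0.11 nose pred [327.6301 225.5896] meas 328.3,226; [0.5436 0.108  0.11  ]
0.115 nose pred [327.6616 224.0108] meas 328.3,226; [0.5434 0.1128 0.115 ]
pred rod up [327.9554 209.2897] meas (328.6..329,~191)
[[141 143 141 139 141 143 144 145 147 147 146 147 147 145 144 144 144 143
  143 143 143 145 146 145 147 147]
 [142 142 142 139 140 145 146 145 145 147 147 146 147 148 147 145 142 144
  144 142 143 144 145 145 147 149]
 [142 142 142 139 139 142 146 147 146 138 125 124 126 126 131 142 146 144
  144 136 131 145 145 145 147 147]
 [142 142 140 139 141 144 143 143 133 106 105 113 116 116 113 114 127 143
  145 144 143 144 144 144 147 148]
 [142 142 141 138 143 148 144 127  94  95 105 112 115 114 112 103  96 116
  147 146 144 144 146 146 147 147]
 [146 147 144 140 142 146 145 124  88  95 105 113 115 115 111 102  89 108
  146 147 146 145 144 145 148 147]
 [157 156 156 156 153 144 144 130  92  95 104 112 116 116 112 101  94 115
  147 146 145 148 147 148 151 151
[... 1615 characters left out ...]
2  47  97 137 148 103  74 140
  163 162 165 162]
 [161 161 160 153 147 140 107  66  45  44  52  78 126 145 146 102  73 141
  164 162 165 164]
 [161 161 162 152 144 145 140 122  93  85 110 134 144 147 146 105  65 137
  162 162 164 166]
 [160 161 160 153 145 147 149 145 143 140 145 150 147 147 145 104  65 135
  162 163 165 166]
 [160 161 162 153 144 146 148 149 151 141 135 132 122 115 116  89  64 132
  161 163 165 166]
 [160 160 162 148 109  88  87  93  90  85  81  79  74  71  71  62  61 132
  161 162 163 167]
 [160 160 161 159 109  59  52  56  57  55  55  56  57  56  57  52  59 132
  159 162 163 167]
 [160 161 160 162 130  83  58  58  60  61  59  62  63  62  64  61  74 135
  159 161 162 166]]
```

```bash
python3 - <<'E'
from h import *
np.set_printoptions(precision=4,suppress=True)
im=cv2.imread("pics/top3.png").astype(int);m=im[...,2]-im[...,0]
print(m[204:220,268:284])
print([(h,proj("top",(.545,.1068,h))) for h in(.11,.12,.13,.14)])
im=cv2.imread("pics/side3.png").astype(int);m=im[...,2]-im[...,0]
for v in range(196,228,3):
    r=np.clip(m[v,318:340],0,None)*(m[v,318:340]>12);print(v,(r>0).sum(),(r*np.arange(318,340)).sum()/max(r.sum(),1))
print([(h,proj("side",(.545,.1068,h))) for h in(.11,.14,.17,.19)])
E
```

```text
[[ -8  -9  -7 -10  -6  -6  -8  -9  -7  -8  -8  -7  -9  -8  -8  -8]
 [ -9  -8 -10  -9  -6  -4  -7  -7  -7  -8  -7  -8  -6  -8  -8  -8]
 [ -7  -8  -8  -7  -5   2   1  -5 -10  -8  -8  -8  -9  -8  -7  -9]
 [ -6  -9  -7  -5   0  14  13   1  -6  -8  -7  -7  -7  -9  -7  -7]
 [ -7  -7  -6  -3  14  25  26  15  -4 -10  -8  -8  -8  -7  -7  -6]
 [ -6  -7  -3   4  17  30  32  28   4  -9 -10  -9  -9  -8  -8  -7]
 [ -7  -6  -3   8  20  28  31  30  13  -7 -10 -10 -10  -8  -9  -7]
 [ -5  -3  -8  -6   5  19  30  31  23   1  -8  -9  -9 -10  -9  -5]
 [ -2  -4  -9 -10  -8   3  24  30  29  16  -3  -7  -9 -10  -9  -5]
 [ -6  -6  -7  -9  -9   2  19  30  29  20   1  -5  -6  -9  -9  -6]
 [ -7  -8  -8  -9  -9  -6   8  17  18   3  -3  -6  -7  -9  -8  -8]
 [ -7  -8  -7  -9  -8  -8  -2  -2  -1  -4  -4  -6  -7  -9  -9  -6]
 [ -7  -6  -7  -9 -10  -7  -6  -5  -6  -6  -6  -6  -6  -8  -9  -7]
 [ -9  -8  -7  -9 -10  -9  -7  -5  -6  -6  -6  -8  -8  -8  -9  -7]
 [ -7  -8  -7 -10  -9  -9  -9  -7  -7  -6  -6  -9  -8  -9  -9  -8]
 [ -8  -7  -8  -9  -9  -9 -10  -9  -9  -9  -8  -9 -10  -9  -9  -8]]
[(0.11, array([275.5987, 211.5405])), (0.12, array([275.1987, 210.8345])), (0.13, array([274.7916, 210.1159])), (0.14, array([274.3772, 209.3842]))]
196 5 328.8888888888889
199 5 328.8313953488372
202 5 328.74251497005986
205 5 328.7177914110429
208 6 328.5195530726257
211 5 328.19018404907973
214 5 328.18125
217 5 328.126582278481
220 5 328.0967741935484
223 5 328.0469798657718
226 0 0.0
[(0.11, array([327.6301, 225.5896])), (0.14, array([327.8225, 215.9487])), (0.17, array([328.0233, 205.8876])), (0.19, array([328.1621, 198.9331]))]
```

Both views agree: the rod needs about +3.5 mm in x to centre over the bore. I'll shift it, then lower to just inside the mouth.

Call:
{"fn": "play_rows", "kwargs": {"rows": [[-1, [0.26, 0.24, 0], 0], [-1, [0, 0, 0.6], 0], [-1, [0, 0, 1], 0], [-1, [0, 0, 1], 0], [-1, [0, 0, 0.9], 0], [-1, [0, 0, 0.3], 0], [-1, [0, 0, 0], 0], [-1, [0, 0, 0], 0]], "squeeze": 7}}

```text
t: 10.82
tcp_pos: [0.5484, 0.1077, 0.1613]
tcp_rot: [-3.142, 0.001, 0.905]
wrist_force: [0.4, -0.5, 0.2]
grip_width: 0.133
gripper_force: 7.0
```

```bash
python3 - <<'E'
from h import *
to((.5485,.1075,.1296))
out=[]
for c,(u0,v0) in(("top",(250,190)),("side",(300,200))):
    im,d=ctrl.capture(c);cv2.imwrite(f"pics/{c}4.png",im)
    out.append(cv2.resize(im[v0:v0+60,u0:u0+40],(400,600),interpolation=cv2.INTER_CUBIC))
cv2.imwrite("pics/m4.png",np.hstack(out))
E
```

```text
tcp [0.5484 0.1077 0.1613] rot [-3.142e+00  1.000e-03  9.050e-01] t 10.82 F [ 0.38 -0.47  0.23] w 0.133 g 7.0 -> cm [-0.01  0.02  3.17]
```

View pics/m4.png

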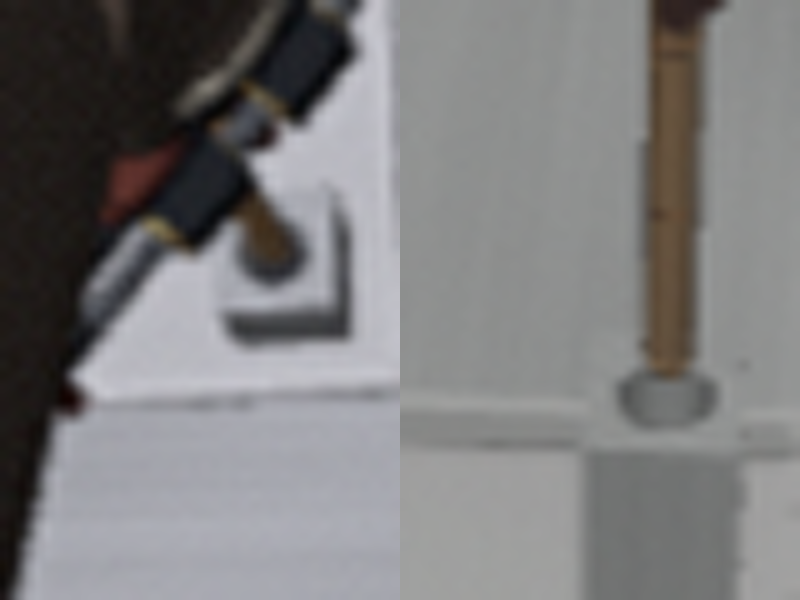

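The nose tip at crop (670,375) sits right over the bore centre (668,398). I'll lower to 2 mm above the shallowest possible bottom.

Call:
{"fn": "play_rows", "kwargs": {"rows": [[-1, [0, 0, 0.4], 0], [-1, [0, 0, 0.5], 0], [-1, [0, 0, 0.5], 0], [-1, [0, 0, 0.6], 0], [-1, [0, 0, 0.6], 0], [-1, [0, 0, 0.4], 0], [-1, [0, 0, 0.1], 0], [-1, [0, 0, 0], 0]]}}

```text
t: 11.58
tcp_pos: [0.5483, 0.1078, 0.1301]
tcp_rot: [-3.141, 0.001, 0.905]
wrist_force: [-0.0, -0.2, -0.1]
grip_width: 0.136
gripper_force: 7.0
```

Call:
{"fn": "play_rows", "kwargs": {"rows": [[-1, [0, 0, 0], 0], [-1, [0, 0, 0.1], 0], [-1, [0, 0, 0.1], 0], [-1, [0, 0, 0.1], 0], [-1, [0, 0, 0.1], 0], [-1, [0, 0, 0.1], 0], [-1, [0, 0, 0], 0], [-1, [0, 0, 0], 0]]}}

```text
t: 12.25
tcp_pos: [0.5485, 0.1079, 0.1255]
tcp_rot: [-3.142, 0.0, 0.905]
wrist_force: [-0.5, -0.2, -0.1]
grip_width: 0.134
gripper_force: 7.0
```

```bash
python3 - <<'E'
from h import *
to((.5485,.1075,.1246))
E
```

```text
tcp [0.5485 0.1079 0.1255] rot [-3.142  0.     0.905] t 12.25 F [-0.54 -0.19 -0.1 ] w 0.134 g 7.0 -> cm [-0.03  0.03  0.09]
```

No contact at 30 mm. I'll continue in small steps.

Call:
{"fn": "play_rows", "kwargs": {"rows": [[-1, [0, 0, 0.1], 0], [-1, [0, 0, 0.1], 0], [-1, [0, 0, 0.1], 0], [-1, [0, 0, 0.1], 0], [-1, [0, 0, 0], 0], [-1, [0, 0, 0], 0], [-1, [0, 0, 0], 0], [-1, [0, 0, 0], 0]]}}

```text
t: 12.92
tcp_pos: [0.5485, 0.1079, 0.1216]
tcp_rot: [3.142, -0.0, 0.905]
wrist_force: [-0.9, -0.2, 0.4]
grip_width: 0.135
gripper_force: 7.0
```

Call:
{"fn": "play_rows", "kwargs": {"rows": [[-1, [0, 0, 0.1], 0], [-1, [0, 0, 0.1], 0], [-1, [0, 0, 0.1], 0], [-1, [0, 0, 0.1], 0], [-1, [0, 0, 0.1], 0], [-1, [0, 0, 0], 0], [-1, [0, 0, 0], 0], [-1, [0, 0, 0], 0]]}}

```text
t: 13.58
tcp_pos: [0.5485, 0.1079, 0.1166]
tcp_rot: [3.142, -0.0, 0.905]
wrist_force: [-0.2, 0.0, -0.1]
grip_width: 0.133
gripper_force: 7.0
```

Call:
{"fn": "play_rows", "kwargs": {"rows": [[-1, [0, 0, 0.1], 0], [-1, [0, 0, 0.1], 0], [-1, [0, 0, 0.1], 0], [-1, [0, 0, 0], 0], [-1, [0, 0, 0], 0], [-1, [0, 0, 0], 0], [-1, [0, 0, 0], 0], [-1, [0, 0, 0], 0]]}}

```text
t: 14.25
tcp_pos: [0.5485, 0.1079, 0.1135]
tcp_rot: [3.142, -0.0, 0.905]
wrist_force: [0.8, -0.3, 0.3]
grip_width: 0.137
gripper_force: 7.0
```

Call:
{"fn": "play_rows", "kwargs": {"rows": [[-1, [0, 0, 0.1], 0], [-1, [0, 0, 0.1], 0], [-1, [0, 0, 0], 0], [-1, [0, 0, 0], 0], [-1, [0, 0, 0], 0], [-1, [0, 0, 0], 0], [-1, [0, 0, 0], 0], [-1, [0, 0, 0], 0]]}}

```text
t: 14.92
tcp_pos: [0.5495, 0.1081, 0.1125]
tcp_rot: [3.141, -0.002, 0.905]
wrist_force: [-0.9, 0.3, 7.0]
grip_width: 0.135
gripper_force: 7.0
```

Call:
{"fn": "play_rows", "kwargs": {"rows": [[-1, [0, 0, 0.1], 0], [-1, [0, 0, 0.05], 0], [-1, [0, 0, 0], 0], [-1, [0, 0, 0], 0], [-1, [0, 0, 0], 0], [-1, [0, 0, 0], 0], [-1, [0, 0, 0], 0], [-1, [0, 0, 0], 0]]}}

```text
t: 15.58
tcp_pos: [0.5498, 0.1083, 0.1114]
tcp_rot: [3.14, -0.003, 0.905]
wrist_force: [0.2, 0.2, 10.7]
grip_width: 0.136
gripper_force: 7.0
```

Clear contact at TCP z ≈ 0.113, so the nose is at z ≈ 0.024. The bore is 42 mm deep and the **middle** post is needed. I'll back off, lift and carry the rod home.

Call:
{"fn": "play_rows", "kwargs": {"rows": [[-1, [0, 0, -0.3], 0], [-1, [0, 0, -0.6], 0], [-1, [0, 0, -1.2], 0], [-1, [0, 0, -1.6], 0], [-1, [0, 0, -1.8], 0], [-1, [0, 0, -1.8], 0], [-1, [0, 0, -1.6], 0], [-1, [0, 0, -0.2], 0]]}}

```text
t: 16.25
tcp_pos: [0.55, 0.1077, 0.2043]
tcp_rot: [3.139, -0.004, 0.904]
wrist_force: [0.5, -0.6, 0.1]
grip_width: 0.135
gripper_force: 7.0
```

Call:
{"fn": "play_rows", "kwargs": {"rows": [[-1, [0, 0, 0], 0], [-1, [-2.5, 1.6, 0], 0], [-1, [-3.6, 2.25, 0], 0], [-1, [-3.6, 2.25, 0], 0], [-1, [-3.6, 2.25, 0], 0], [-1, [-3.6, 2.25, 0], 0], [-1, [-3.4, 2.25, 0], 0], [-1, [-2.36, 1.48, 0], 0]]}}

```text
t: 16.92
tcp_pos: [0.5198, -0.1595, 0.2004]
tcp_rot: [-3.141, 0.001, 0.902]
wrist_force: [-0.1, -0.3, -0.5]
grip_width: 0.134
gripper_force: 7.0
```

Call:
{"fn": "play_rows", "kwargs": {"rows": [[-1, [0, 0, 0], 0], [-1, [0, 0, 0], 0], [-1, [0, 0, 0], 0], [-1, [0, 0, 0], 0], [-1, [0, 0, 0], 0], [-1, [0, 0, 0], 0], [-1, [0, 0, 0], 0], [-1, [0, 0, 0], 0]]}}

```text
t: 17.58
tcp_pos: [0.5217, -0.155, 0.201]
tcp_rot: [-3.142, -0.0, 0.906]
wrist_force: [-0.1, -0.6, -0.3]
grip_width: 0.137
gripper_force: 7.0
```

```bash
python3 - <<'E'
from h import *
np.set_printoptions(precision=4,suppress=True)
to((.5211,-.1588,.101))
print(ctrl.read_state()["qpos"])
im,d=ctrl.capture("side");cv2.imwrite("pics/side5.png",im)
m=im[...,2].astype(int)-im[...,0]
cv2.imwrite("pics/s5c.png",cv2.resize(im[110:200,310:400],(600,600),interpolation=cv2.INTER_CUBIC))
p=ctrl.read_state()["tcp_pos"];print(proj("side",p-[0,0,.0895]),proj("side",(.5211,-.1588,.04)))
E
```

```text
tcp [ 0.5217 -0.155   0.201 ] rot [-3.142 -0.     0.906] t 17.58 F [-0.06 -0.64 -0.27] w 0.137 g 7.0 -> cm [-0.33  0.19 10.  ]
[-0.5504  0.3727  0.9858  1.8236 -0.3425  1.129  -0.1113]
[343.6084 155.319 ] [342.8568 175.3561]
```

View pics/s5c.png

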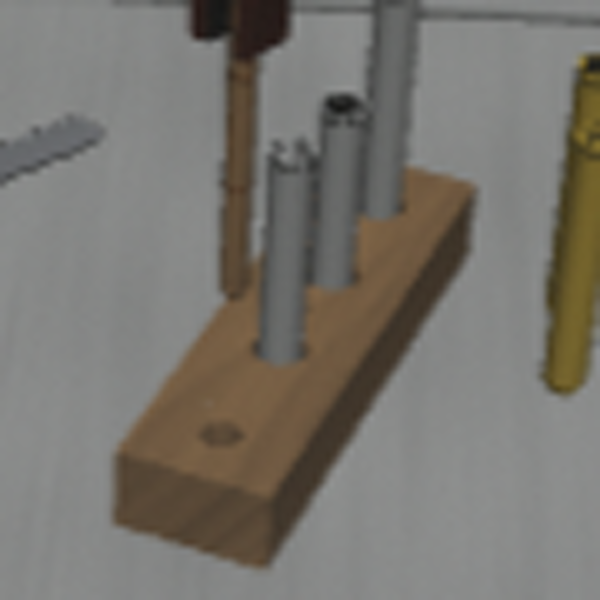

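The empty rod hole shows at crop (220,433) → (342.6,174.6), the rod nose at (234,296) → (344.7,154), and the three posts are unmoved. I'll check the alignment numerically.

```bash
python3 - <<'E'
from h import *
np.set_printoptions(precision=4,suppress=True)
print("hole",unproj("side",(342.6,174.6),.04)); 
im=cv2.imread("pics/side5.png");m=im[...,2].astype(int)-im[...,0]
for v in range(120,154,3):
    a=m[v,338:352].clip(0);a=a*(a>10);print(v,round((a*np.arange(338,352)).sum()/max(a.sum(),1),2),end="; ")
print()
for h in(.111,.112,.113): print("nose",h,unproj("side",(344.7,154),h))
print([proj("side",(.5217,-.155,h)) for h in(.1115,.14,.18)])
im,d=ctrl.capture("top");cv2.imwrite("pics/top5.png",im)
m=im[...,2].astype(int)-im[...,0];print(m[206:228,354:378])
print([proj("top",(.5217,-.155,h)) for h in(.1115,.14,.18)],proj("top",(.5215,-.1585,.04)))
E
```

```text
hole [ 0.522  -0.1621  0.04  ]
120 345.96; 123 345.81; 126 345.54; 129 345.47; 132 345.4; 135 345.35; 138 345.31; 141 345.01; 144 344.87; 147 344.58; 150 345.89; 153 345.76; 
nose 0.111 [ 0.519  -0.1621  0.111 ]
nose 0.112 [ 0.519  -0.1607  0.112 ]
nose 0.113 [ 0.519  -0.1594  0.113 ]
[array([343.5719, 155.3751]), array([343.9926, 146.5801]), array([344.6076, 133.7237])]
[[11 12 12 12 13 12 12 13 12 12 11 11 13 12 12 13 11 11 12 15 13 11 12 13]
 [14 11 14 14 12 13 13 12 11 14 11 15 13 14 12 12 11 11 14 13 13 14 11 12]
 [13 11 13 12 13 13 13 14 13 12 13 12 13 13 12 12 13 15 13 13 15 12 11 13]
 [12 12 12 12 12 12 11 11 12 13 12 15 13 13 13 12 13 11 13 13 13 13 12 12]
 [11 12 12 11 13 12 14 12 14 14 13 14 12 13 11 14 13 12 13 12 14 11 12 14]
 [11 12 13 13 13 10 12 12 12 15 13 14 14 13 12 12 13 14 14 14 10 12 13 14]
 [12 11 12 12 12 11 12 12 12 13 14 13 12 13 12 13 14 12 13 16 13 12 12 13]
 [12 15 13 14 13 12 13 13 14 14 13 13 12 13 13 12 13 12 13 12 12 12 13 11]
 [12 12 11 12 12 12 13 14 13 14 13 13 13 12 13 11 13 13 13 13 12 12 12 12]
 [11 12 14 13 12 12 13 12 14 13 14 12 11 12 14 14 1
[... 332 characters left out ...]
12 13 15 14 12 14 12 12 12 13 14 14 12 13 12 12 13 13 12 13 14 12]
 [13 13 12 12 13 11 11 12 12 11 13 12 13 12 12 12 12 13 14 10 11 12 10 10]
 [13 11 12 13 13 13 11 13 13 14 13 13 12 12 12 13 13 12 13 13 13 10 13 12]
 [12 11 13 12 13 15 12 13 13 12 14 14 12 12 12 14 13 12 13 12 15 13 12 11]
 [12 13 13 13 11 12 13 13 12 15 13 14 13 13 13 12 14 11 13 11 13 12 14 12]
 [14 13 14 13 13 13 12 13 13 12 11 13 12 11 13 12 12 13 11 12 11 13 12 12]
 [12 13 15 13 12 12 12 14 13 14 14 12 11 11 12 12 12 11 10 13 12 11 10 11]
 [14 13 11 13 11 12 13 12 13 14 11 12 12 13 12 13 15 13 12 12 12 10 12 12]]
[array([367.7139, 216.8758]), array([368.9275, 214.959 ]), array([370.7397, 212.0955])] [366.0791 221.3163]
```

Call:
{"fn": "play_rows", "kwargs": {"rows": [[-1, [-0.12, 0.38, 0], 0], [-1, [0, 0, 1.2], 0], [-1, [0, 0, 1.4], 0], [-1, [0, 0, 1.4], 0], [-1, [0, 0, 1.4], 0], [-1, [0, 0, 0.9], 0], [-1, [0, 0, 0], 0], [-1, [0, 0, 0], 0]]}}

```text
t: 18.35
tcp_pos: [0.5234, -0.1592, 0.1376]
tcp_rot: [-3.141, 0.001, 0.904]
wrist_force: [0.0, -0.2, 0.9]
grip_width: 0.135
gripper_force: 7.0
```

```bash
python3 - <<'E'
from h import *
to((.5240,-.1583,.101))
im,d=ctrl.capture("side");cv2.imwrite("pics/side6.png",im)
cv2.imwrite("pics/s6c.png",cv2.resize(im[140:190,325:375],(600,600),interpolation=cv2.INTER_CUBIC))
E
```

```text
tcp [ 0.5234 -0.1592  0.1376] rot [-3.141e+00  1.000e-03  9.040e-01] t 18.35 F [ 0.04 -0.25  0.92] w 0.135 g 7.0 -> cm [ 0.11 -0.01  3.66]
```

View pics/s6c.png

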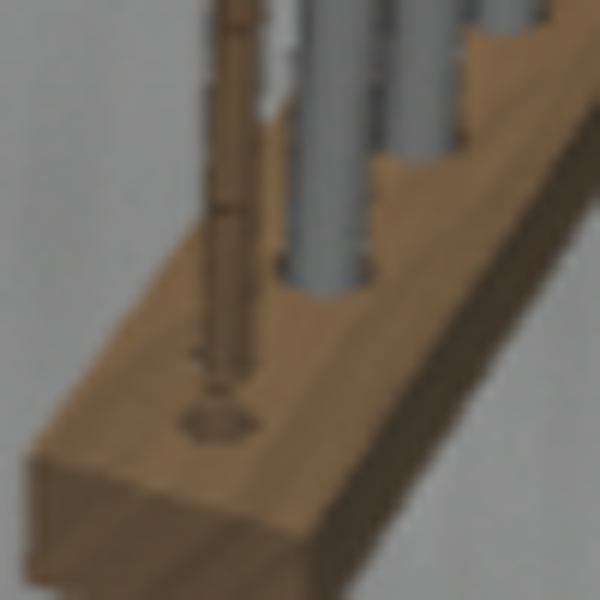

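The rod axis is at crop x = 228 and the hole centre is at (218,424), so it needs +2 mm in x. I'll shift and lower gently.

Call:
{"fn": "play_rows", "kwargs": {"rows": [[-1, [0.12, 0.16, 0], 0], [-1, [0, 0, 0], 0], [-1, [0, 0, 0.4], 0], [-1, [0, 0, 0.4], 0], [-1, [0, 0, 0.4], 0], [-1, [0, 0, 0.4], 0], [-1, [0, 0, 0], 0], [-1, [0, 0, 0], 0]]}}

```text
t: 19.07
tcp_pos: [0.5255, -0.159, 0.1217]
tcp_rot: [-3.141, 0.0, 0.905]
wrist_force: [-0.6, -0.1, -0.4]
grip_width: 0.137
gripper_force: 7.0
```

Call:
{"fn": "play_rows", "kwargs": {"rows": [[-1, [0, 0, 0.2], 0], [-1, [0, 0, 0.2], 0], [-1, [0, 0, 0.2], 0], [-1, [0, 0, 0], 0], [-1, [0, 0, 0], 0], [-1, [0, 0, 0], 0], [-1, [0, 0, 0], 0], [-1, [0, 0, 0], 0]]}}

```text
t: 19.73
tcp_pos: [0.5258, -0.159, 0.1161]
tcp_rot: [3.142, -0.0, 0.905]
wrist_force: [0.5, 0.0, -0.5]
grip_width: 0.135
gripper_force: 7.0
```

Call:
{"fn": "play_rows", "kwargs": {"rows": [[-1, [0, 0, 0.3], 0], [-1, [0, 0, 0.4], 0], [-1, [0, 0, 0.4], 0], [-1, [0, 0, 0.3], 0], [-1, [0, 0, 0.15], 0], [-1, [0, 0, 0], 0], [-1, [0, 0, 0], 0], [-1, [0, 0, 0], 0]]}}

```text
t: 20.4
tcp_pos: [0.5258, -0.1592, 0.1006]
tcp_rot: [3.141, 0.0, 0.905]
wrist_force: [-0.6, 0.0, -0.3]
grip_width: 0.135
gripper_force: 7.0
```

Call:
{"fn": "play_rows", "kwargs": {"rows": [[-1, [0, 0, 0.05], 0], [-1, [0, 0, 0.05], 0], [-1, [0, 0, 0], 0], [-1, [0, 0, 0], 0], [-1, [0, 0, 0], 0], [-1, [0, 0, 0], 0], [-1, [0, 0, 0], 0], [-1, [0, 0, 0], 0]]}}

```text
t: 21.07
tcp_pos: [0.5257, -0.159, 0.0995]
tcp_rot: [-3.142, -0.0, 0.905]
wrist_force: [1.0, 0.2, -0.6]
grip_width: 0.135
gripper_force: 7.0
```

Call:
{"fn": "play_rows", "kwargs": {"rows": [[-1, [0, 0, 0.05], 0], [-1, [0, 0, 0.05], 0], [-1, [0, 0, 0], 0], [-1, [0, 0, 0], 0], [-0.6, [0, 0, 0], 0], [-0.6, [0, 0, 0], 0], [0.3, [0, 0, 0], 0], [0.3, [0, 0, 0], 0]]}}

```text
t: 21.73
tcp_pos: [0.5258, -0.159, 0.0986]
tcp_rot: [3.142, -0.0, 0.905]
wrist_force: [0.2, 0.1, -0.3]
grip_width: 0.312
gripper_force: 0.0
```

Call:
{"fn": "play_rows", "kwargs": {"rows": [[0.3, [0, 0, 0], 0], [0.3, [0, 0, 0], 0], [0.3, [0, 0, 0], 0], [0.3, [0, 0, -1], 0], [0.3, [0, 0, -2], 0], [0.3, [0, 0, -3], 0], [0.3, [0, 0, -3], 0], [0.3, [0, 0, -2], 0]]}}

```text
t: 22.4
tcp_pos: [0.5262, -0.1599, 0.2117]
tcp_rot: [3.14, -0.001, 0.904]
wrist_force: [0.2, -1.0, 0.6]
grip_width: 0.649
gripper_force: 0.0
```

```bash
python3 - <<'E'
from h import *
np.set_printoptions(precision=4,suppress=True)
to((.4985,-.222,.22))
im,d=ctrl.capture("side");cv2.imwrite("pics/side7.png",im)
cv2.imwrite("pics/s7c.png",cv2.resize(im[90:190,315:415],(600,600),interpolation=cv2.INTER_CUBIC))
print(ctrl.read_state()["qpos"])
E
```

```text
tcp [ 0.5262 -0.1599  0.2117] rot [ 3.14  -0.001  0.904] t 22.4 F [ 0.17 -0.98  0.59] w 0.649 g 0.0 -> cm [-6.59  1.67 -0.83]
[-0.5448  0.3695  0.9932  1.7942 -0.3391  1.1546 -0.1115]
```

View pics/s7c.png

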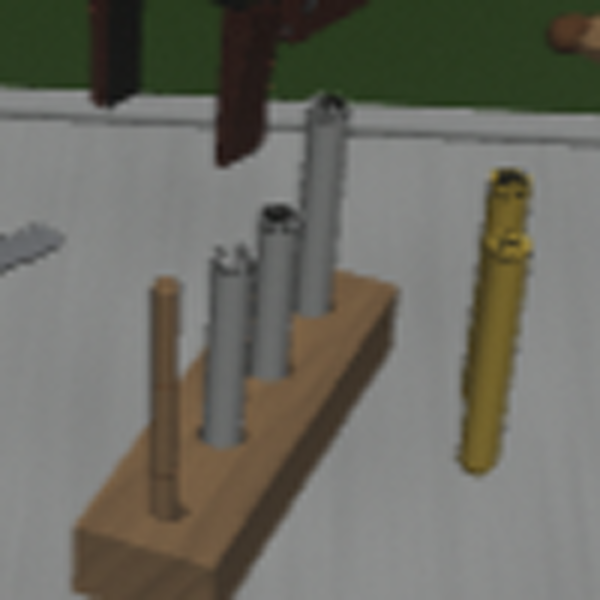

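The rod stands in its hole at crop (165,515). The posts at (228,345), (275,290) and (320,200) are grey, and the two yellow look-alikes at (490,330) are off the caddy. The middle post (top at 142 mm by depth and by two-view agreement) is the grey one next to the rod, at crop (228,345). I'm moving over it.

Call:
{"fn": "play_rows", "kwargs": {"rows": [[0.3, [-1.5, 0.4, 0], 0], [0.3, [-2, 0.5, 0], 0], [0.3, [-2, 0.5, 0], 0], [0.3, [-1.1, 0.27, 0], 0], [0.3, [0, 0, 0], 0], [0.3, [0, 0, 0], 0], [0.3, [0, 0, 0], 0], [0.3, [0, 0, 0], 0]]}}

```text
t: 23.12
tcp_pos: [0.4987, -0.22, 0.2084]
tcp_rot: [-3.141, -0.0, 0.907]
wrist_force: [0.1, 0.4, -0.4]
grip_width: 0.649
gripper_force: 0.0
```

```bash
python3 - <<'E'
from h import *
to((.4985,-.221,.099))
E
```

```text
tcp [ 0.4987 -0.22    0.2084] rot [-3.141 -0.     0.907] t 23.12 F [ 0.06  0.36 -0.36] w 0.649 g 0.0 -> cm [-0.1   0.05 10.94]
```

Call:
{"fn": "play_rows", "kwargs": {"rows": [[0.3, [-0.1, 0.05, 1], 0], [0.3, [0, 0, 2], 0], [0.3, [0, 0, 2.2], 0], [0.3, [0, 0, 2.2], 0], [0.3, [0, 0, 2], 0], [0.3, [0, 0, 1.5], 0], [0.3, [0, 0, 0], 0], [0.3, [0, 0, 0], 0]]}}

```text
t: 23.78
tcp_pos: [0.4973, -0.2219, 0.0987]
tcp_rot: [-3.14, 0.001, 0.905]
wrist_force: [0.0, 0.7, 0.4]
grip_width: 0.649
gripper_force: 0.0
```

Call:
{"fn": "play_rows", "kwargs": {"rows": [[0.3, [0, 0, 0], 0], [-1, [0, 0, 0], 0], [-1, [0, 0, 0], 0], [-1, [0, 0, 0], 0], [-1, [0, 0, 0], 0], [-1, [0, 0, 0], 0], [-1, [0, 0, 0], 0], [-1, [0, 0, 0], 0]], "squeeze": 15}}

```text
t: 24.45
tcp_pos: [0.498, -0.2224, 0.0997]
tcp_rot: [3.141, -0.0, 0.905]
wrist_force: [0.3, 0.7, 0.9]
grip_width: 0.222
gripper_force: 15.0
```

Call:
{"fn": "play_rows", "kwargs": {"rows": [[-1, [0, 0, 0], 0], [-1, [0, 0, 0], 0], [-1, [0, 0, 0], 0], [-1, [0, 0, 0], 0], [-1, [0, 0, 0], 0], [-1, [0, 0, 0], 0], [-1, [0, 0, 0], 0], [-1, [0, 0, 0], 0]]}}

```text
t: 25.12
tcp_pos: [0.498, -0.2224, 0.0996]
tcp_rot: [3.141, -0.0, 0.905]
wrist_force: [0.6, -0.2, 2.7]
grip_width: 0.221
gripper_force: 15.0
```

Width is 20 mm, so the post is held. I'll lift it above the rod's height and carry it over to the socket.

Call:
{"fn": "play_rows", "kwargs": {"rows": [[-1, [0, 0, -0.7], 0], [-1, [0, 0, -1.3], 0], [-1, [0, 0, -2], 0], [-1, [0, 0, -2.8], 0], [-1, [0, 0, -3], 0], [-1, [0, 0, -3], 0], [-1, [0, 0, -3], 0], [-1, [0, 0, -2], 0]]}}

```text
t: 25.78
tcp_pos: [0.4978, -0.2232, 0.2811]
tcp_rot: [3.139, -0.001, 0.904]
wrist_force: [0.5, -0.0, -0.6]
grip_width: 0.221
gripper_force: 15.0
```

Call:
{"fn": "play_rows", "kwargs": {"rows": [[-1, [0, 0, 0], 0], [-1, [0, 0, 0], 0], [-1, [3, -1.7, 0], 0], [-1, [3, -1.7, 0], 0], [-1, [3, -1.7, 0], 0], [-1, [3, -1.7, 0], 0], [-1, [3, -1.7, 0], 0], [-1, [3, -1.7, 0], 0]]}}

```text
t: 26.45
tcp_pos: [0.5278, -0.016, 0.2763]
tcp_rot: [-3.14, 0.002, 0.905]
wrist_force: [0.9, 0.1, -2.2]
grip_width: 0.218
gripper_force: 15.0
```

Call:
{"fn": "play_rows", "kwargs": {"rows": [[-1, [3, -1.7, 0], 0], [-1, [3, -1.7, 0], 0], [-1, [3, -1.7, 0], 0], [-1, [2, -1.2, 0], 0], [-1, [0, 0, 0], 0], [-1, [0, 0, 0], 0], [-1, [0, 0, 0], 0], [-1, [0, 0, 0], 0]]}}

```text
t: 27.12
tcp_pos: [0.5469, 0.1059, 0.2771]
tcp_rot: [-3.141, 0.001, 0.903]
wrist_force: [0.3, -0.2, -0.4]
grip_width: 0.22
gripper_force: 15.0
```

```bash
python3 - <<'E'
from h import *
to((.5475,.1075,.167))
E
```

```text
tcp [0.5469 0.1059 0.2771] rot [-3.141e+00  1.000e-03  9.030e-01] t 27.12 F [ 0.34 -0.21 -0.42] w 0.22 g 15.0 -> cm [ 0.17 -0.04 11.01]
```

Next I'll lower until the foot is about 7 mm above the mouth (TCP 0.163), then look.

Call:
{"fn": "play_rows", "kwargs": {"rows": [[-1, [0.17, -0.04, 1], 0], [-1, [0, 0, 2], 0], [-1, [0, 0, 2.4], 0], [-1, [0, 0, 2.4], 0], [-1, [0, 0, 2], 0], [-1, [0, 0, 1.4], 0], [-1, [0, 0, 0], 0], [-1, [0, 0, 0], 0]]}}

```text
t: 27.78
tcp_pos: [0.5476, 0.1083, 0.165]
tcp_rot: [-3.141, 0.001, 0.903]
wrist_force: [0.8, 0.4, -0.8]
grip_width: 0.221
gripper_force: 15.0
```

Call:
{"fn": "play_rows", "kwargs": {"rows": [[-1, [0, 0, 0], 0], [-1, [0, 0, 0], 0], [-1, [0, 0, 0], 0], [-1, [0, 0, 0], 0], [-1, [0, 0, 0], 0], [-1, [0, 0, 0], 0], [-1, [0, 0, 0], 0], [-1, [0, 0, 0], 0]]}}

```text
t: 28.45
tcp_pos: [0.5481, 0.1093, 0.1656]
tcp_rot: [3.142, -0.0, 0.905]
wrist_force: [0.6, -0.4, -0.7]
grip_width: 0.222
gripper_force: 15.0
```

```bash
python3 - <<'E'
from h import *
np.set_printoptions(precision=4,suppress=True)
to((.5475,.1075,.163))
out=[]
for c,(u0,v0) in(("top",(250,190)),("side",(307,200))):
    im,d=ctrl.capture(c);cv2.imwrite(f"pics/{c}8.png",im)
    out.append(cv2.resize(im[v0:v0+60,u0:u0+40],(400,600),interpolation=cv2.INTER_CUBIC))
cv2.imwrite("pics/m8.png",np.hstack(out))
g=cv2.cvtColor(cv2.imread("pics/side8.png"),cv2.COLOR_BGR2GRAY)
print(g[218:246:2,316:338])
p=ctrl.read_state()["tcp_pos"]
print([proj("side",(p[0],p[1],h)) for h in(.073,.1,.14,.066)],[proj("top",(p[0],p[1],h)) for h in(.073,.1,.14,.066)])
E
```

```text
tcp [0.5481 0.1093 0.1656] rot [ 3.142 -0.     0.905] t 28.45 F [ 0.59 -0.43 -0.67] w 0.222 g 15.0 -> cm [-0.17  0.07  0.26]
[[145 145 144 144 143 131  96  94 104 110 112 110 105  96  87 109 147 147
  144 146 146 148]
 [145 144 145 142 143 129  96  93 105 109 113 110 105  95  93 121 147 147
  145 145 147 147]
 [144 144 143 142 142 129  95  94 104 110 111 110 105  95  92 120 147 146
  145 146 147 147]
 [144 144 143 142 142 130  97  94 104 110 112 111 104  94  91 118 147 146
  145 145 146 147]
 [144 144 143 141 141 130  97  95 105 111 111 110 104  94  90 116 146 144
  144 146 147 147]
 [144 143 141 141 142 130  97  95 106 110 112 110 103  93  98 130 145 144
  143 145 148 146]
 [142 143 141 142 140 125  89  95 106 111 113 110 103  92  98 130 144 144
  143 146 146 146]
 [143 141 140 142 141 126  90  97 106 111 112 111 103  92  96 126 144 143
  144 146 146 146]
 [141 139 141 143 146 129  88  96 107 111 112 109 103  92  94 124 144 144
  144 145 145 145]
 [142 140 141 144 145 136 101  98 106 111 113 109 103  96 114 145 144 138
  131 144 145 146]
 [142 140 143 147 144 128  94  90  87  89  90  87  91 104  96 117 148 148
  146 145 145 146]
 [156 156 153 145 144 131  93  95 105 113 115 116 110 101  92 115 148 147
  147 148 147 150]
 [136 137 139 143 145 146 137 117 106 109 116 117 118 128 141 146 147 145
  144 143 143 143]
 [120 126 138 139 144 145 143 144 146 145 145 145 147 148 146 145 145 142
  137 135 136 137]]
[array([325.9842, 237.6482]), array([326.1221, 229.4222]), array([326.3361, 216.6544]), array([325.9493, 239.7318])] [array([276.1816, 213.0549]), array([275.1347, 211.2187]), array([273.4904, 208.3338]), array([276.4452, 213.5173])]
```

View pics/m8.png

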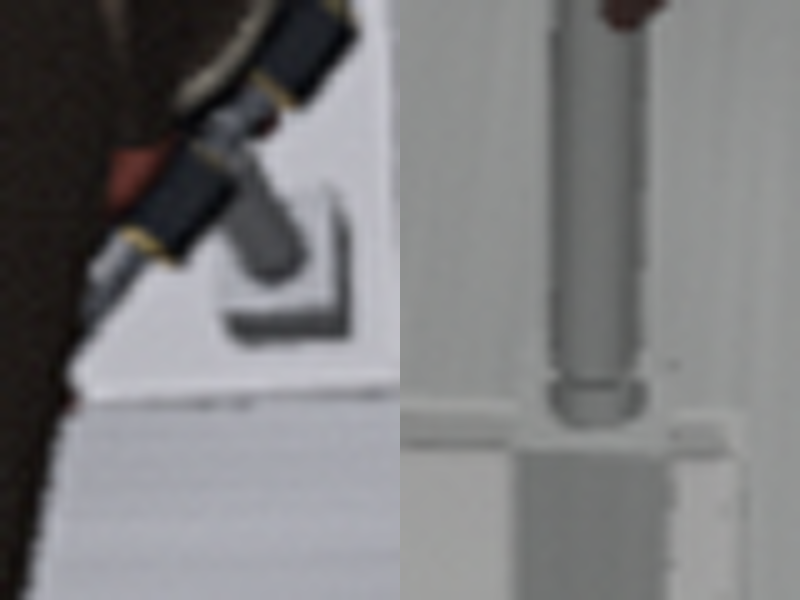

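The post foot sits over the bore: side foot centre x ≈ 596 and bore ≈ 598 in the crop, and in the top view the foot at (270,255) covers the bore. I'll refine y numerically.

```bash
python3 - <<'E'
from h import *
np.set_printoptions(precision=3,suppress=True)
g=cv2.cvtColor(cv2.imread("pics/side8.png"),cv2.COLOR_BGR2GRAY)
print(g[232:246,322:331])
t=cv2.cvtColor(cv2.imread("pics/top8.png"),cv2.COLOR_BGR2GRAY);print(t[208:224,270:286])
# predicted silhouettes if post axis at bore centre
P=lambda c,x,y,z,r:np.array([proj(c,(x+r*np.cos(a),y+r*np.sin(a),z)) for a in np.linspace(0,6.28,73)])
for c,(x,y) in(("side",(.5478,.1075)),("top",(.5447,.1077))):
    print(c,"bore",proj(c,(x,y,.066)))
    for z,r in((.076,.007),(.081,.01),(.1,.01)):
        q=P(c,x,y,z,r);print(z,"u",q[:,0].min(),q[:,0].max(),"v",q[:,1].min(),q[:,1].max())
E
```

```text
[[ 90  97 106 111 112 111 103  92  96]
 [ 91  96 107 111 112 109 103  92  95]
 [ 88  96 107 111 112 109 103  92  94]
 [100  97 106 111 113 109 103  92 106]
 [101  98 106 111 113 109 103  96 114]
 [127  92  99 111 113 109 105 107 124]
 [ 94  90  87  89  90  87  91 104  96]
 [ 88  94 103 110 113 113 109 104  90]
 [ 93  95 105 113 115 116 110 101  92]
 [116  97 106 113 115 116 111  99 103]
 [137 117 106 109 116 117 118 128 141]
 [145 143 142 140 143 146 144 144 145]
 [143 144 146 145 145 145 147 148 146]
 [119 117 118 121 125 124 125 127 128]]
[[ 35  31  21  32  63  66  85 161 188 184 182 181 167 174 186 187]
 [ 33  24   9  34  62  69  69 120 161 172 172 171 162 152 173 187]
 [ 24  14  24  60  75  74  68  76 111 156 171 168 167 140 167 187]
 [ 16  17  54  73  77  74  71  67  87 149 171 173 169 120 140 181]
 [ 26  67  79  74  74  77  75  69  69 106 154 173 173 112 111 170]
 [ 83 131 114  79  73  75  76  72  67  77 128 167 173 112  86 163]
 [156 174 146 101  74  73  75  74  71  66 110 160 172 112  78 161]
 [185 182 167 128  85  69  74  76  71  59  87 152 171 118  85 160]
 [189 178 170 142
[... 374 characters left out ...]
5  70 153]
 [186 182 128  69  63  65  67  66  67  66  64  63  67  62  68 152]
 [184 188 151  96  68  68  70  71  70  73  75  73  74  73  88 156]]
side bore [326.119 239.17 ]
0.076 u 323.0905001521457 329.2497700638002 v 233.9320238314771 238.46614010215433
0.081 u 321.7812513208549 330.6102423907195 v 231.46654140129698 237.94344422252314
0.1 u 321.82294044093027 330.7678939468569 v 225.64878402271677 232.1219611341636
top bore [276.976 214.613]
0.076 u 274.2262880489348 278.9798347382799 v 211.62641507572184 216.29832439481186
0.081 u 273.0044800863088 279.8242447764778 v 210.28393038163736 216.98547426597395
0.1 u 272.21484401428904 279.1471042314829 v 208.94755088246356 215.75525918340057
```

Call:
{"fn": "play_rows", "kwargs": {"rows": [[-1, [-0.03, -0.05, 0], 0], [-1, [0, 0, 0.3], 0], [-1, [0, 0, 0.3], 0], [-1, [0, 0, 0.3], 0], [-1, [0, 0, 0.2], 0], [-1, [0, 0, 0.1], 0], [-1, [0, 0, 0], 0], [-1, [0, 0, 0], 0]]}}

```text
t: 29.22
tcp_pos: [0.5475, 0.1092, 0.1535]
tcp_rot: [-3.142, 0.0, 0.905]
wrist_force: [-1.0, -0.1, -0.7]
grip_width: 0.221
gripper_force: 15.0
```

Call:
{"fn": "play_rows", "kwargs": {"rows": [[-1, [0, 0, 0.05], 0], [-1, [0, 0, 0.05], 0], [-1, [0, 0, 0.05], 0], [-1, [0, 0, 0.05], 0], [-1, [0, 0, 0], 0], [-1, [0, 0, 0], 0], [-1, [0, 0, 0], 0], [-1, [0, 0, 0], 0]]}}

```text
t: 29.88
tcp_pos: [0.5475, 0.1093, 0.1516]
tcp_rot: [3.142, -0.0, 0.905]
wrist_force: [-0.9, 0.3, -0.6]
grip_width: 0.218
gripper_force: 15.0
```

Call:
{"fn": "play_rows", "kwargs": {"rows": [[-1, [0, 0, 0.05], 0], [-1, [0, 0, 0.05], 0], [-1, [0, 0, 0.05], 0], [-1, [0, 0, 0.05], 0], [-1, [0, 0, 0], 0], [-1, [0, 0, 0], 0], [-1, [0, 0, 0], 0], [-1, [0, 0, 0], 0]]}}

```text
t: 30.55
tcp_pos: [0.5474, 0.1093, 0.1495]
tcp_rot: [-3.142, 0.0, 0.905]
wrist_force: [-0.1, 0.0, -1.0]
grip_width: 0.22
gripper_force: 15.0
```

Call:
{"fn": "play_rows", "kwargs": {"rows": [[-1, [0, 0, 0.05], 0], [-1, [0, 0, 0.05], 0], [-1, [0, 0, 0.05], 0], [-1, [0, 0, 0.05], 0], [-1, [0, 0, 0], 0], [-1, [0, 0, 0], 0], [-1, [0, 0, 0], 0], [-1, [0, 0, 0], 0]]}}

```text
t: 31.22
tcp_pos: [0.5475, 0.1093, 0.1476]
tcp_rot: [-3.142, 0.0, 0.905]
wrist_force: [-0.2, -0.0, -0.5]
grip_width: 0.22
gripper_force: 15.0
```

It is in the bore with no resistance, so I'll continue slowly.

Call:
{"fn": "play_rows", "kwargs": {"rows": [[-1, [0, 0, 0.15], 0], [-1, [0, 0, 0.2], 0], [-1, [0, 0, 0.2], 0], [-1, [0, 0, 0.2], 0], [-1, [0, 0, 0.15], 0], [-1, [0, 0, 0.1], 0], [-1, [0, 0, 0], 0], [-1, [0, 0, 0], 0]]}}

```text
t: 31.88
tcp_pos: [0.5475, 0.1093, 0.1375]
tcp_rot: [-3.142, 0.0, 0.905]
wrist_force: [0.7, -0.4, -1.4]
grip_width: 0.223
gripper_force: 15.0
```

Call:
{"fn": "play_rows", "kwargs": {"rows": [[-1, [0, 0, 0.15], 0], [-1, [0, 0, 0.2], 0], [-1, [0, 0, 0.2], 0], [-1, [0, 0, 0.2], 0], [-1, [0, 0, 0.15], 0], [-1, [0, 0, 0.1], 0], [-1, [0, 0, 0], 0], [-1, [0, 0, 0], 0]]}}

```text
t: 32.55
tcp_pos: [0.5474, 0.1093, 0.1275]
tcp_rot: [-3.141, 0.0, 0.905]
wrist_force: [-0.2, -0.2, -2.0]
grip_width: 0.22
gripper_force: 15.0
```

Call:
{"fn": "play_rows", "kwargs": {"rows": [[-1, [0, 0, 0.1], 0], [-1, [0, 0, 0.15], 0], [-1, [0, 0, 0.15], 0], [-1, [0, 0, 0.15], 0], [-1, [0, 0, 0.1], 0], [-1, [0, 0, 0.1], 0], [-1, [0, 0, 0], 0], [-1, [0, 0, 0], 0]]}}

```text
t: 33.22
tcp_pos: [0.5474, 0.1093, 0.12]
tcp_rot: [-3.141, 0.0, 0.905]
wrist_force: [0.8, -0.6, -0.7]
grip_width: 0.221
gripper_force: 15.0
```

Expected bottom is at TCP ≈ 0.1136, and 6 mm remain.

Call:
{"fn": "play_rows", "kwargs": {"rows": [[-1, [0, 0, 0.1], 0], [-1, [0, 0, 0.1], 0], [-1, [0, 0, 0.1], 0], [-1, [0, 0, 0.1], 0], [-1, [0, 0, 0.1], 0], [-1, [0, 0, 0], 0], [-1, [0, 0, 0], 0], [-1, [0, 0, 0], 0]]}}

```text
t: 33.88
tcp_pos: [0.5474, 0.1093, 0.115]
tcp_rot: [-3.142, 0.0, 0.905]
wrist_force: [-0.1, -0.0, -2.0]
grip_width: 0.225
gripper_force: 15.0
```

Call:
{"fn": "play_rows", "kwargs": {"rows": [[-1, [0, 0, 0.05], 0], [-1, [0, 0, 0.05], 0], [-1, [0, 0, 0], 0], [-1, [0, 0, 0], 0], [-1, [0, 0, 0], 0], [-1, [0, 0, 0], 0], [-1, [0, 0, 0], 0], [-1, [0, 0, 0], 0]]}}

```text
t: 34.55
tcp_pos: [0.5475, 0.1093, 0.114]
tcp_rot: [3.142, -0.0, 0.905]
wrist_force: [0.6, -0.6, -1.4]
grip_width: 0.218
gripper_force: 15.0
```

Call:
{"fn": "play_rows", "kwargs": {"rows": [[-1, [0, 0, 0.05], 0], [-1, [0, 0, 0.05], 0], [-1, [0, 0, 0], 0], [-1, [0, 0, 0], 0], [-1, [0, 0, 0], 0], [-1, [0, 0, 0], 0], [-1, [0, 0, 0], 0], [-1, [0, 0, 0], 0]]}}

```text
t: 35.22
tcp_pos: [0.5481, 0.1094, 0.1136]
tcp_rot: [3.141, -0.001, 0.905]
wrist_force: [-0.4, -0.2, 5.6]
grip_width: 0.22
gripper_force: 15.0
```

Bottom contact at 0.1136, as predicted. I'll release and rise.

Call:
{"fn": "play_rows", "kwargs": {"rows": [[-1, [0, 0, -0.05], 0], [-1, [0, 0, 0], 0], [-0.4, [0, 0, 0], 0], [-0.4, [0, 0, 0], 0], [-0.4, [0, 0, 0], 0], [0.3, [0, 0, 0], 0], [0.3, [0, 0, 0], 0], [0.3, [0, 0, 0], 0]]}}

```text
t: 35.88
tcp_pos: [0.5474, 0.1093, 0.1134]
tcp_rot: [-3.141, 0.0, 0.905]
wrist_force: [-0.4, 0.8, -0.1]
grip_width: 0.49
gripper_force: 0.0
```

Call:
{"fn": "play_rows", "kwargs": {"rows": [[0.3, [0, 0, 0], 0], [0.3, [0, 0, -0.6], 0], [0.3, [0, 0, -1.5], 0], [0.3, [0, 0, -2], 0], [0.3, [0, 0, -2.5], 0], [0.3, [0, 0, -2.5], 0], [0.3, [0, 0, -2], 0], [0.3, [0, 0, 0], 0]]}}

```text
t: 36.55
tcp_pos: [0.5497, 0.1091, 0.2288]
tcp_rot: [3.139, -0.005, 0.904]
wrist_force: [0.3, -0.6, 0.5]
grip_width: 0.651
gripper_force: 0.0
```

Call:
{"fn": "play_rows", "kwargs": {"rows": [[0.3, [-2, 1.3, 0], 0], [0.3, [-2, 1.3, 0], 0], [0.3, [-2, 1.3, 0], 0], [0.3, [-2, 1.3, 0], 0], [0.3, [0, 0, 0], 0], [0.3, [0, 0, 0], 0], [0.3, [0, 0, 0], 0], [0.3, [0, 0, 0], 0]]}}

```text
t: 37.22
tcp_pos: [0.5389, 0.0156, 0.2242]
tcp_rot: [-3.141, 0.0, 0.906]
wrist_force: [1.4, 0.9, -0.7]
grip_width: 0.649
gripper_force: 0.0
```

```bash
python3 - <<'E'
from h import *
to((.548,.109,.22))
im,d=ctrl.capture("side")
cv2.imwrite("pics/s9c.png",cv2.resize(im[60:360,180:480],(600,600),interpolation=cv2.INTER_CUBIC))
E
```

```text
tcp [0.5389 0.0156 0.2242] rot [-3.141  0.     0.906] t 37.22 F [ 1.42  0.93 -0.67] w 0.649 g 0.0 -> cm [ 7.91 -5.04  0.42]
```

View pics/s9c.png

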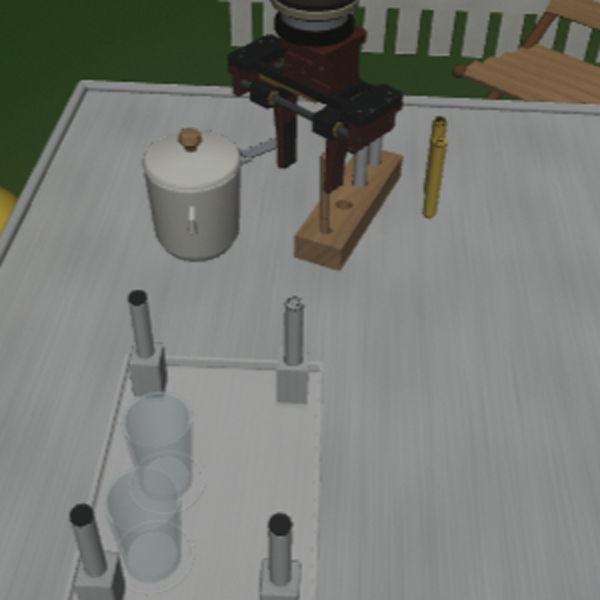

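The post stands in the socket at crop (293,330), level with its neighbour at (140,325). The rod is at (325,200) with the other two posts still in the caddy, and the gripper is clear. I'm handing in.

```bash
python3 -c "
from bench import ctrl
print(ctrl.hand_in())"
```

```text
the job is handed in; nothing more can be done
None
```

The job is handed in, result not reported back: the rod met the socket bottom at 42 mm and went back in its hole, and the middle post was lowered to the bottom (5.6 N at contact) and released at about 37 s of the 72 s allowed.

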